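Put the robot-kit parts back in their sorting trays

ROBOT

A 6-joint arm with a two-finger parallel gripper is mounted at the origin on the work surface. World frame = base frame: x ahead of the robot, y to its left, z up, the work surface at z = 0. Lengths are in m, angles in rad, forces in N, time in s.
With the tool pointing down it reaches from about 0.375 to 0.975 m from the base axis. Payload 3.8 kg.
Tool frame: the origin (TCP) lies midway between the tips of the shut fingers; the grasp point (between the pads) lies 19 mm behind it (hold_point_z is the distance from the TCP to the grasp point, in m); z points along the fingers, y is the line along which they close (so a half turn about z gives the same grasp; the last joint's range is limited). The gripper opens to 85 mm and grips with 20 to 120 N. Pads are 22 mm wide; open, the fingers measure 114 mm over their backs; the gripper's body (76 mm by 85 mm) begins 54 mm behind the grasp point. The pads swing forward as they close: fully open they stand 13 mm farther back than shut.
Start: joints at [-1.213, 0.264, 1.604, -0, 1.274, -0.037], TCP at [0.26, -0.623, 0.193] pointing down, gripper open.
Joint ranges: [-2.63, 2.63], [-0.94, 2.18], [0.31, 2.57], [-1.31, 4.45], [0, 2.66], [-2.55, 2.55]. Speed limits (rad/s): [2.57, 2.57, 3.14, 3.14, 3.14, 3.14].

INTERFACE

Orientations are given as a unit quaternion [x, y, z, w].
In Python, from plant import sense, read_camera, job_done, hold_point_z gives the robot as it stands. The module is installed in compiled form; this text tells all that it offers.
- The arm moves only by the tool carry_out, never from a script. Its argument "plan" is a list of rows, each a list of 3 entries, a list of its own where there are three numbers: the shift along the tool's x, y, z in mm, then the turn, a rotation vector about the tool's x, y, z in degrees, then the finger opening in mm, from 0 to 85.4. A call has 1 to 8 rows; each row shifts and turns the commanded pose from where the row before left it, along the tool's axes as they then stand; what a row does not reach is not made up. A row lasts 1/8 s, in which the tool goes at most 62.5 mm and 10.7 degrees, less where a joint would pass 70% of its speed; a pose out of reach is approached as far as the arm can. A call is refused whole if a number of a shift passes 62.5 or a number of a turn 10.7, either way. A call with a gripper value outside its range is refused whole. The fingers move at their own pace and stop on an object; "squeeze" is the grip in N (left out, the last holds). Time passes only in rows, so rows that do not move let the fingers close. It gives the time, the measured TCP pose, the force, the opening and the grip force at its end, in the units of the state.
- sense(): the state, without advancing time (a new reading comes with each control period).
- read_camera(name): name is "side" or "top" or "wrist"; returns a dict with "img" (400x640x3 uint8, red, green, blue), "z_map" (400x640 float32, m along the optical axis (not along the pixel's ray), 0 where there is no reading), "fx", "fy", "cx", "cy" (pixels), "eye" and "rotation" of the camera in the world. Camera axes: x right, y down, z forward; pixel columns grow to the right and rows downward; lengths in m; the calibration is good to about 2 mm. A picture is of the moment at which its call begins.
- job_done(): hands the job in; it is judged then, once.
The state is a dict: "time_s": time; "joints": joint angles; "qd": joint speeds; "tau": joint torques, N m; "tcp_pos": TCP position; "ee_rot": TCP orientation; "contact_force": force on the tool from outside, world axes, zero at the start; "torque": the same for the moment, N m; "gripper_width": finger opening in m; "gripper_force": force on a finger pad.
Only numpy, scipy, OpenCV 4.12 (cv2) and the standard library are available. Lean on these libraries where they do the work, as an engineer would, in place of code of your own. Each camera call takes 0.05 s, during which the arm holds its last target. There are 200 camera calls.

TASK

Put the robot-kit parts away after the lab class: both servo motors in the blue tray, both battery packs in the red tray, one in each bay, and the wheel in either bay of the white tray. Set each part down gently (do not drop it) so that it sits flat on the floor of its bay, the same way up as it lies now, and leave the two toy blocks where they are.

Things in the scene. Friction and masses are not known exactly. Their poses are not given: they have to be found in the camera images.
- servo_a: Servo motor, dark grey, standing upright: case 40 mm long (x), 20 mm wide (y), 38 mm high, mounting ears at 27 to 30 mm height making it 54 mm long there; on top, 10 mm towards +x, a shaft with a white plastic cross-shaped horn, top at 44 mm. About 55 g. Grip it across the flat 20 mm sides (along its y). Origin: centre of its underside; z up. Any yaw.
- servo_b: Servo motor, dark grey, standing upright: case 40 mm long (x), 20 mm wide (y), 38 mm high, mounting ears at 27 to 30 mm height making it 54 mm long there; on top, 10 mm towards +x, a shaft with a white plastic round disc horn, top at 44 mm. About 55 g. Grip it across the flat 20 mm sides (along its y). Origin: centre of its underside; z up. Any yaw.
- battery_a: Battery pack, orange box lying flat, 60 mm long (x), 32 mm wide (y), 25 mm high, black +x end with brass contact and one white band across the top. About 90 g. Grip it across its 32 mm width (along its y). Origin: centre of its underside; z up. Any yaw.
- battery_b: Battery pack, orange box lying flat, 60 mm long (x), 32 mm wide (y), 25 mm high, black +x end with brass contact and two white bands across the top. About 90 g. Grip it across its 32 mm width (along its y). Origin: centre of its underside; z up. Any yaw.
- wheel: Small robot wheel lying flat: black tyre 60 mm in diameter, 26 mm thick, yellow hub face up. About 45 g. Grip it across the tyre. Origin: centre of its underside; z up.
- tray_blue: Blue plastic sorting tray, fixed, outside 98 (x) x 172 (y) x 10 mm high, walls 4 mm. A divider along its x axis at y = 0 makes two bays, 90 (x) x 80 mm (y) inside, centred at y = +42 and -42 mm. Origin: centre of the underside, on the table; bay floor 3 mm above it, rims and divider 10 mm. Yaw up to 0.2 rad; the three trays swap places.
- tray_red: Red plastic sorting tray, fixed, outside 98 (x) x 172 (y) x 10 mm high, walls 4 mm. A divider along its x axis at y = 0 makes two bays, 90 (x) x 80 mm (y) inside, centred at y = +42 and -42 mm. Origin: centre of the underside, on the table; bay floor 3 mm above it, rims and divider 10 mm. Yaw up to 0.2 rad; the three trays swap places.
- tray_white: White plastic sorting tray, fixed, outside 98 (x) x 172 (y) x 10 mm high, walls 4 mm. A divider along its x axis at y = 0 makes two bays, 90 (x) x 80 mm (y) inside, centred at y = +42 and -42 mm. Origin: centre of the underside, on the table; bay floor 3 mm above it, rims and divider 10 mm. Yaw up to 0.2 rad; the three trays swap places.
- block_yellow: Yellow toy block, 28 mm cube, standing between two of the parts. Origin: centre of its underside. To be left alone.
- block_green: Green toy block, 28 mm cube, standing between two of the parts. Origin: centre of its underside. To be left alone. (Not listed: two wrapped sweets 26 x 26 x 14 mm in the other gaps between the parts; between robot and parts a screwdriver and a roll of tape, under 35 mm high; beyond the trays a keyboard and a mouse, under 35 mm high, and at the far left a mug, 90 mm high.)
Not all that is in view belongs to the job. What is shaped like the wheel but orange is not meant.

How it is judged:
By the outcome, as a careful person would: the job done as asked, in the order asked, and still so for the second after the job is handed in, with the robot touching nothing.
It also fails if it takes over 112 s, if anything falls off the work surface, if the arm or the gripper's body presses on something with over 40 N, if the wrist force passes 120 N, or if a joint passes its speed limit or range.

## Working session

There is one attempt and no reset: what is moved stays moved. The work goes in short steps, Python scripts to look and compute and a tool call to move; the robot and the scene stay as the last step left them, time stands still between calls to the robot, and variables do not carry over. Pictures are saved under pics/ and viewed, at most 14 in all, crops included, and the job is handed in when it is done.

Besides the shell and the picture viewer there is one more tool, called after "Call:" in YAML: its name, and indented under it one key for each argument. carry_out: Moves the arm, as the interface text tells. Its arguments: {"type":"object","properties":{"plan":{"type":"array","items":{"type":"array"}},"squeeze":{"type":"number"}},"required":["plan"]}

```bash
mkdir -p pics; python3 - <<'E'
from plant import *
import cv2,numpy as np
s=sense();print({k:np.round(v,3) for k,v in s.items()},hold_point_z)
for n in("top","side"):
    c=read_camera(n);np.savez(f"{n}0.npz",**c);cv2.imwrite(f"pics/{n}0.png",c["img"][:,:,::-1])
    print(n,c["fx"],c["fy"],c["cx"],c["cy"],c["eye"],np.round(c["rotation"],4).tolist())
E
```

```text
{'time_s': np.float64(0.0), 'joints': array([-1.213,  0.265,  1.605,  0.   ,  1.274, -0.037]), 'qd': array([-0.002,  0.001,  0.002,  0.   ,  0.001,  0.002]), 'tau': array([-1.0000e-03, -5.1511e+01, -3.6732e+01, -0.0000e+00,  1.3000e-02,
        0.0000e+00]), 'tcp_pos': array([ 0.259, -0.622,  0.192]), 'ee_rot': array([ 0.981,  0.196, -0.   , -0.001]), 'contact_force': array([-0.644,  0.18 ,  0.636]), 'torque': array([ 0.038,  0.006, -0.012]), 'gripper_force': np.float64(0.0), 'gripper_width': np.float64(0.085)} 0.0187
top 455.5124177264349 455.5124177264349 323.7648653983294 193.72886147993864 [ 0.34836865 -0.00684262  1.21052509] [0.7151, -0.6957, 0.048, -0.0482]
side 402.44880462686297 402.44880462686297 317.6895275931213 198.8247275787007 [0.10530786 0.68087628 0.6118971 ] [-0.2357, 0.862, -0.4336, 0.116]
```

View pics/top0.png

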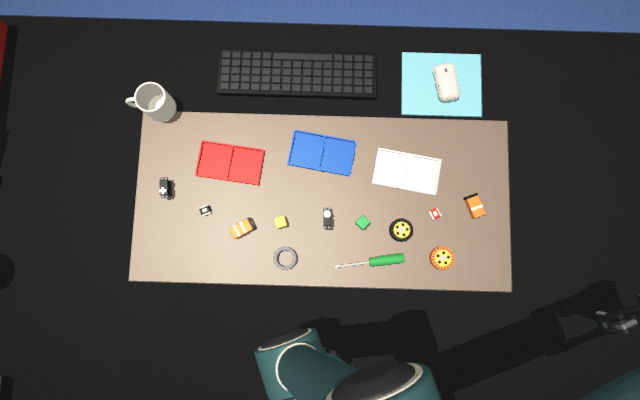

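View pics/side0.png

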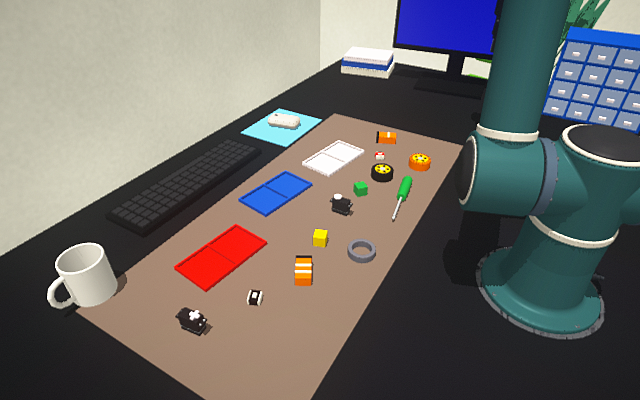

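Top view: servos at about (165,187) and (327,218), batteries at (241,228) with two bands and (475,206) with one, wheel at (401,230). Trays are red (230,163), blue (322,153) and white (407,171). The side view shows the cross horn on the left servo. Next I'll measure them.

```bash
cat > h.py <<'E'
import numpy as np,cv2
from scipy.spatial.transform import Rotation as R
from plant import *
def cam(n,save=None):
    c=read_camera(n)
    if save: cv2.imwrite(f"pics/{save}.png",c["img"][:,:,::-1])
    return c
def rays(c,uv):
    uv=np.atleast_2d(np.asarray(uv,float))
    d=np.c_[(uv[:,0]-c["cx"])/c["fx"],(uv[:,1]-c["cy"])/c["fy"],np.ones(len(uv))]
    return R.from_quat(c["rotation"]).apply(d)
def plane(c,uv,z):
    d=rays(c,uv); return c["eye"]+d*((z-c["eye"][2])/d[:,2])[:,None]
def cloud(c):
    v,u=np.mgrid[:400,:640]
    d=rays(c,np.c_[u.ravel(),v.ravel()]); P=c["eye"]+d*c["z_map"].ravel()[:,None]
    P[c["z_map"].ravel()==0]=np.nan
    return P.reshape(400,640,3)
def rect(xy):
    (cx,cy),(w,h),a=cv2.minAreaRect((np.asarray(xy)*1000).astype(np.float32))
    if w<h: w,h,a=h,w,a+90
    return np.round([cx,cy,w,h,(a+90)%180-90],1)   # mm, long side, short side, yaw deg of long side
E
python3 - <<'E'
from h import *
c=dict(np.load("top0.npz")); P=cloud(c)
hsv=cv2.cvtColor(c["img"],cv2.COLOR_RGB2HSV)
z=P[:,:,2]; v,u=np.mgrid[:400,:640]
roi=(u>135)&(u<510)&(v>115)&(v<285)
print("mat z",np.nanmedian(z[270:285,150:250]))
m=(roi&(z>0.009)).astype(np.uint8)
n,l,st,ce=cv2.connectedComponentsWithStats(m)
for i in range(1,n):
    if st[i,4]<25: continue
    k=l==i; zz=np.nanpercentile(z[k],90)
    top=k&(z>zz-0.008)
    r=rect(plane(c,np.c_[u[top],v[top]],zz)[:,:2])
    print(ce[i].round(),st[i,4],"ztop",zz.round(4),r,hsv[k].mean(0).round())
tr={"red":((hsv[:,:,0]<6)|(hsv[:,:,0]>174))&(hsv[:,:,1]>170),"blue":(hsv[:,:,0]>100)&(hsv[:,:,0]<125)&(hsv[:,:,1]>150),"white":(hsv[:,:,1]<50)&(hsv[:,:,2]>130)}
for t,k in tr.items():
    k=(k&roi&(v<200)&(u>190)).astype(np.uint8); n,l,st,ce=cv2.connectedComponentsWithStats(k); k=l==1+st[1:,4].argmax()
    print(t,k.sum(),np.nanmedian(z[k]),rect(plane(c,np.c_[u[k],v[k]],0.008)[:,:2]))
E
```

```text
mat z 0.0009036055247417796
[159. 118.] 73 ztop 0.0446 [701.7 444.7  31.7   2.7 -88.4] [ 24.  26. 160.]
[292. 140.] 36 ztop 0.014 [652.2  86.3  70.4  11.8 -17.5] [110. 106. 230.]
[228. 173.] 40 ztop 0.0128 [562.6 256.5  51.   26.7  18.3] [  2. 151. 252.]
[164. 187.] 219 ztop 0.0428 [516.8 412.8  42.5  20.7   4.4] [ 22.  14. 123.]
[404. 185.] 28 ztop 0.0143 [ 542.3 -214.4   32.1   21.8   20.1] [ 19.   3. 254.]
[474. 205.] 325 ztop 0.0275 [ 492.4 -400.1   60.6   33.9   21.7] [ 19. 132. 222.]
[204. 210.] 98 ztop 0.0171 [460.7 308.7  26.5  25.8 -66.3] [ 22.  21. 180.]
[434. 213.] 94 ztop 0.0172 [ 468.1 -295.9   26.2   24.5  -62.1] [ 12.  85. 248.]
[326. 218.] 163 ztop 0.0442 [446.7 -13.   38.6  18.    1.6] [ 18.  12. 161.]
[280. 221.] 124 ztop 0.0302 [434.9 108.7  28.   27.8  20.1] [ 29. 102. 250.]
[362. 222.] 123 ztop 0.0306 [ 439.9 -105.4   27.7   27.4  -43.7] [ 64. 115. 221.]
[242. 228.] 306 ztop 0.0282 [416.6 207.   60.9  32.1 -59.9] [ 21.  91. 235.]
[401. 229.] 428 ztop 0.0291 [ 4.234e+02 -2.069e+02  5.720e+01  5.700e+01  4.000e-01] [ 26.  74. 153.]
[284. 258.] 217 ztop 0.0205 [340.8  93.9  57.   56.3 -88.4] [ 39.   9. 182.]
[441. 257.] 452 ztop 0.029 [ 353.2 -312.5   58.7   57.1   45.7] [ 21. 137. 231.]
[379. 260.] 417 ztop 0.0267 [ 339.5 -134.4  159.1   23.6  -81.8] [ 57. 107. 198.]
red 54 0.005052775926010722 [604.3 332.4  90.   15.5 -15.7]
blue 794 0.0034487871980368734 [627.1   4.1 167.6  90.5  81. ]
white 3184 0.0008640774802750606 [553.3 137.7 433.3 116.8 -88.4]
```

```bash
python3 - <<'E'
from h import *
c=dict(np.load("top0.npz")); P=cloud(c); z=P[:,:,2]
hsv=cv2.cvtColor(c["img"],cv2.COLOR_RGB2HSV); H,S,V=cv2.split(hsv)
v,u=np.mgrid[:400,:640]
def go(k,zp,zt=None):
    n,l,st,ce=cv2.connectedComponentsWithStats(k.astype(np.uint8)); k=l==1+st[1:,4].argmax()
    return k.sum(),np.nanmedian(z[k]).round(4),rect(plane(c,np.c_[u[k],v[k]],zp)[:,:2])
b=lambda x0,x1,y0,y1:(u>x0)&(u<x1)&(v>y0)&(v<y1)
print("red",go(b(185,275,130,195)&((H<7)|(H>174))&(S>120),.01))
print("blue",go(b(280,365,122,185)&(H>100)&(H<125)&(S>100),.01))
print("white",go(b(362,450,140,202)&(S<40)&(V>190),.01))
for n,bb in {"servo_a":b(150,180,172,202),"servo_b":b(312,342,202,235)}.items():
    print(n,go(bb&(z>.032)&(z<.06),.038))
    d=bb&(z>.012); q=P[d][:,:2]; q=q-np.mean(q,0); w,e=np.linalg.eigh(q.T@q); print(" pca yaw",np.degrees(np.arctan2(e[1,1],e[0,1]))%180,hsv[182:192,165] if n=="servo_a" else "")
print(hsv[165,:][[210,230,250,300,330,345,380,400,430]].tolist())
E
```

```text
red (np.int64(2332), np.float64(0.0036), array([591.3, 251. , 173.7,  99.1,  82.9]))
blue (np.int64(2271), np.float64(0.0035), array([624.7,   4.6, 171.1,  98.7,  81. ]))
white (np.int64(2425), np.float64(0.0036), array([ 580.3, -223.9,  174.8,  101.6,   80.6]))
servo_a (np.int64(138), np.float64(0.0384), array([517.7, 413.2,  43.1,  23.3,   4.4]))
 pca yaw 7.263805547296528 [[ 20   7 106]
 [ 15  10 107]
 [ 15   9 109]
 [ 30   9 109]
 [ 23   9 109]
 [ 23  10 100]
 [ 23  10 101]
 [ 15   2 254]
 [  0   0 255]
 [ 23   8 241]]
servo_b (np.int64(133), np.float64(0.0392), array([449.8, -13. ,  44. ,  18.1,   1.6]))
 pca yaw 1.2600161761887705 
[[2, 149, 254], [1, 183, 190], [2, 149, 254], [107, 141, 247], [108, 147, 244], [108, 151, 243], [30, 1, 255], [30, 1, 255], [30, 1, 255]]
```

Call:
carry_out:
  plan:
    - [[0, 0, 0], [0, 0, 10], 85]
    - [[0, 0, 0], [0, 0, 9], 85]
    - [[0, -60, 0], [0, 0, 0], 85]
    - [[0, -60, 0], [0, 0, 0], 85]
    - [[0, -60, 0], [0, 0, 0], 85]
    - [[0, -60, 0], [0, 0, 0], 85]
    - [[10, -60, 0], [0, 0, 0], 85]
    - [[10, -60, 0], [0, 0, 0], 85]
  squeeze: 40

```text
time_s: 1.1
tcp_pos: [0.2564, -0.2605, 0.1928]
ee_rot: [1.0, 0.031, 0.0, -0.0]
contact_force: [2.1, 0.6, 0.6]
gripper_width: 0.0849
gripper_force: 0.0
```

Tray sizes match the spec (98 x 172). I'll go to hover over servo_a.

Call:
carry_out:
  plan:
    - [[50, -36, 0], [0, 0, -1.5], 85]
    - [[50, -36, 0], [0, 0, 0], 85]
    - [[50, -36, 0], [0, 0, 0], 85]
    - [[50, -36, 0], [0, 0, 0], 85]
    - [[50, -36, 0], [0, 0, 0], 85]
    - [[50, -36, 0], [0, 0, 0], 85]
    - [[0, -60, 0], [0, 0, 0], 85]
    - [[0, -60, 0], [0, 0, 0], 85]

```text
time_s: 2.1
tcp_pos: [0.5266, 0.0994, 0.1923]
ee_rot: [0.999, 0.044, -0.001, 0.0]
contact_force: [0.7, -0.1, 0.2]
gripper_width: 0.0848
gripper_force: 0.0
```

Call:
carry_out:
  plan:
    - [[0, -60, 0], [0, 0, 0], 85]
    - [[0, -60, 0], [0, 0, 0], 85]
    - [[0, -60, 0], [0, 0, 0], 85]
    - [[0, -60, 0], [0, 0, 0], 85]
    - [[0, -60, 0], [0, 0, 0], 85]
    - [[0, -20, 0], [0, 0, 0], 85]
    - [[0, 0, 0], [0, 0, 0], 85]

```text
time_s: 2.98
tcp_pos: [0.4975, 0.417, 0.1924]
ee_rot: [0.999, 0.046, -0.001, 0.001]
contact_force: [0.4, -1.4, 0.7]
gripper_width: 0.0848
gripper_force: 0.0
```

```bash
cat >> h.py <<'E'
def to(x,y,z,psi):
    """mm along tool axes (after the turn) and turn about tool z [deg] to reach x,y,z (mm), closing direction psi"""
    s=sense(); r=R.from_quat(s["ee_rot"]).as_matrix(); p=np.degrees(np.arctan2(r[1,1],r[0,1])); q1=np.degrees(s["joints"][0])
    turn=(p-psi+180)%360-180
    d=np.array([x,y,z])-1000*np.array(s["tcp_pos"]); a=np.radians(psi)
    print("t",round(float(s["time_s"]),2),"psi",p.round(1),"tilt",np.round(r[:,2],3),"turn",round(turn,1),"q6 after",round(np.degrees(np.arctan2(y,x))-psi,1),"turn then shift",np.round([-np.sin(a)*d[0]+np.cos(a)*d[1],np.cos(a)*d[0]+np.sin(a)*d[1],-d[2]],1))
E
python3 - <<'E'
from h import *
to(518,414,5,-85)
c=cam("wrist","w1"); P=cloud(c); z=P[:,:,2]
print(c["eye"],np.nanmin(z),np.nanmax(z))
k=(z>.034)&(z<.041)&(abs(P[:,:,0]-.518)<.06)&(abs(P[:,:,1]-.414)<.06)
v,u=np.nonzero(k); print(len(u),rect(plane(c,np.c_[u,v],.038)[:,:2]))
E
```

```text
t 2.98 psi -84.8 tilt [-0.001 -0.001 -1.   ] turn 0.2 q6 after 123.6 turn then shift [ 20.2   4.7 187.4]
[0.56318169 0.42384938 0.37257178] -0.0032753236223940774 0.33302876802612513
452 [514.4 416.   39.4  19.8   5.3]
```

View pics/w1.png

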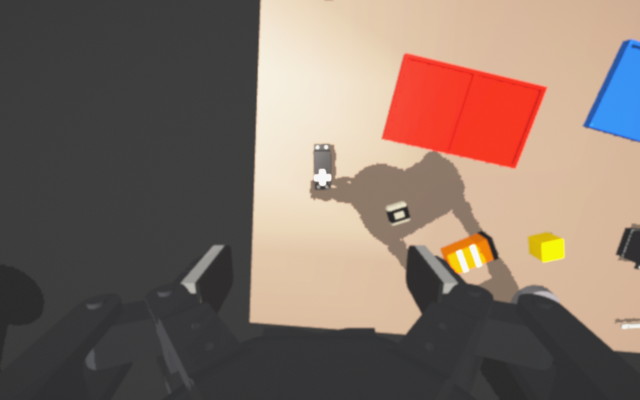

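Wrist view: servo_a (cross horn) at (322,167), between the fingers and clear of the sweet at (398,213). Its size fits, so I'll descend and grip.

Call:
carry_out:
  plan:
    - [[18, 3, 30], [0, 0, 0], 85]
    - [[0, 0, 60], [0, 0, 0], 70]
    - [[0, 0, 60], [0, 0, 0], 60]
    - [[0, 0, 30], [0, 0, 0], 50]
    - [[0, 0, 6], [0, 0, 0], 20]
    - [[0, 0, 0], [0, 0, 0], 10]
    - [[0, 0, 0], [0, 0, 0], 10]
    - [[0, 0, 0], [0, 0, 0], 10]
  squeeze: 40

```text
time_s: 4.03
tcp_pos: [0.5177, 0.4159, 0.0095]
ee_rot: [0.999, 0.045, 0.001, -0.001]
contact_force: [0.0, 0.1, 0.2]
gripper_width: 0.0099
gripper_force: 0.0
```

Call:
carry_out:
  plan:
    - [[0, 0, 0], [0, 0, 0], 10]
    - [[0, 0, 0], [0, 0, 0], 10]
    - [[0, 0, 0], [0, 0, 0], 10]

```text
time_s: 4.4
tcp_pos: [0.5162, 0.4151, 0.0073]
ee_rot: [0.999, 0.045, -0.0, 0.0]
contact_force: [-0.3, -0.0, 0.4]
gripper_width: 0.0096
gripper_force: 0.0
```

```bash
python3 - <<'E'
from h import *
c=cam("wrist","w2"); s=cam("side")
cv2.imwrite("pics/s2.png",cv2.resize(s["img"][240:370,120:290,::-1],None,fx=4,fy=4))
E
```

```text
(no output)
```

View pics/w2.png

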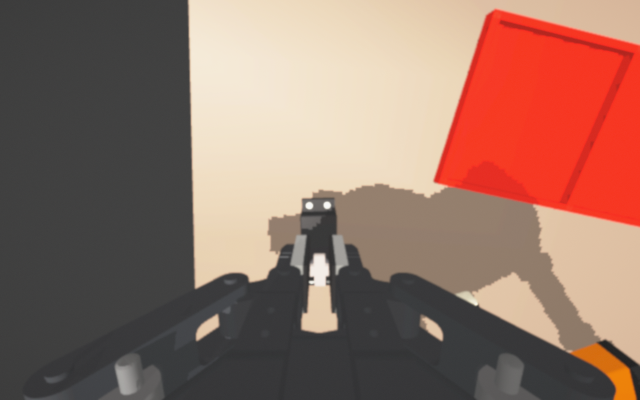

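View pics/s2.png

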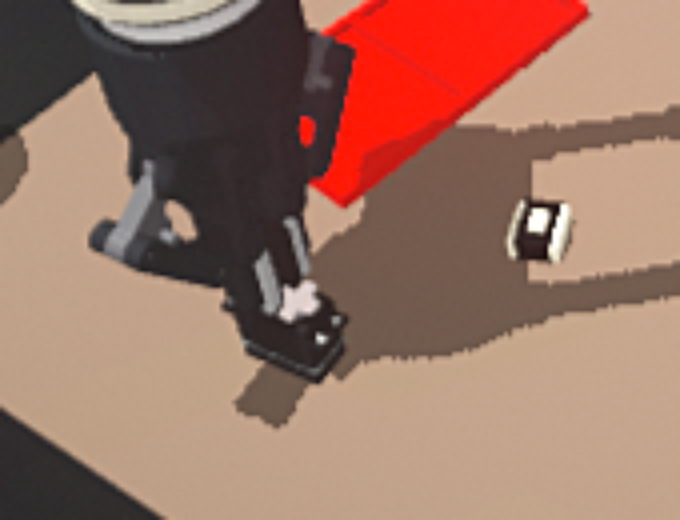

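Both views show the horn between the pads, but the reading says 10 mm with no force. I'll check finger heights and gap with the depth.

```bash
python3 - <<'E'
from h import *
s=sense();print(s["gripper_width"],s["gripper_force"],s["tcp_pos"],s["joints"].round(3) if hasattr(s["joints"],'round') else s["joints"])
c=cam("wrist"); P=cloud(c)
for v in (205,215,230,245,255,268,280):
    print(v,[(u,*(1000*P[v,u]).round().tolist()) for u in (285,296,302,310,319,328,336,343,352)])
E
```

```text
0.009888132697267469 0.0 [0.51621631 0.41501709 0.00718501] [ 0.64   0.405  1.785 -0.     0.952  2.121]
205 [(285, 528.0, 439.0, 1.0), (296, 529.0, 432.0, 0.0), (302, 537.0, 427.0, 29.0), (310, 538.0, 423.0, 31.0), (319, 538.0, 418.0, 30.0), (328, 539.0, 413.0, 30.0), (336, 531.0, 406.0, 1.0), (343, 532.0, 401.0, 1.0), (352, 532.0, 395.0, -0.0)]
215 [(285, 521.0, 439.0, 1.0), (296, 522.0, 432.0, 1.0), (302, 534.0, 426.0, 37.0), (310, 534.0, 422.0, 37.0), (319, 534.0, 417.0, 37.0), (328, 535.0, 412.0, 37.0), (336, 524.0, 405.0, 0.0), (343, 525.0, 400.0, 1.0), (352, 525.0, 394.0, 1.0)]
230 [(285, 510.0, 438.0, 0.0), (296, 511.0, 431.0, -0.0), (302, 525.0, 426.0, 37.0), (310, 526.0, 421.0, 37.0), (319, 526.0, 417.0, 38.0), (328, 527.0, 412.0, 38.0), (336, 514.0, 404.0, 1.0), (343, 514.0, 399.0, 1.0), (352, 514.0, 393.0, -0.0)]
245 [(285, 522.0, 433.0, 53.0), (296, 527.0, 427.0, 62.0), (302, 527.0, 425.0, 62.0), (310, 517.0, 421.0, 38.0), (319, 518.0, 416.0, 38.0), (328, 521.0, 411.0, 45.0), (336, 528.0, 409.0, 61.0), (343, 528.0, 405.0, 61.0), (352, 525.0, 400.0, 52.0)]
255 [(285, 523.0, 432.0, 65.0), (296, 527.0, 427.0, 72.0), (302, 527.0, 424.0, 73.0), (310, 511.0, 420.0, 37.0), (319, 514.0, 415.0, 43.0), (328, 516.0, 411.0, 46.0), (336, 528.0, 409.0, 73.0), (343, 528.0, 406.0, 72.0), (352, 525.0, 401.0, 64.0)]
268 [(285, 528.0, 430.0, 88.0), (296, 528.0, 426.0, 85.0), (302, 526.0, 423.0, 83.0), (310, 506.0, 420.0, 43.0), (319, 507.0, 415.0, 44.0), (328, 510.0, 410.0, 49.0), (336, 527.0, 410.0, 82.0), (343, 529.0, 407.0, 85.0), (352, 532.0, 405.0, 90.0)]
280 [(285, 527.0, 429.0, 94.0), (296, 528.0, 425.0, 95.0), (302, 521.0, 423.0, 83.0), (310, 496.0, 419.0, 39.0), (319, 499.0, 414.0, 43.0), (328, 497.0, 409.0, 39.0), (336, 524.0, 410.0, 86.0), (343, 530.0, 408.0, 95.0), (352, 530.0, 405.0, 95.0)]
```

```bash
python3 - <<'E'
from h import *
for n in("side","top","wrist"):
    c=cam(n); P=cloud(c)*1000
    for nm,sg in(("left",1),("right",-1)):
        dy=(P[:,:,1]-415)*sg
        k=(abs(P[:,:,0]-516)<20)&(dy>11.5)&(dy<40)&(P[:,:,2]>6)&(P[:,:,2]<140)
        q=P[k]; 
        if len(q)==0: print(n,nm,0); continue
        h,_=np.histogram(q[:,2],np.arange(0,150,10)); print(n,nm,len(q),h, q[np.argsort(q[:,2])[:4]].round().tolist())
E
```

```text
side left 451 [ 0  2  3  4  0 24 30 23 15 98 90 67 39 56] [[531.0, 427.0, 11.0], [531.0, 427.0, 14.0], [530.0, 427.0, 20.0], [532.0, 427.0, 21.0]]
side right 225 [ 0  0  0  1  0  5 11  7  9 53 46 53 20 20] [[497.0, 403.0, 38.0], [508.0, 403.0, 52.0], [507.0, 403.0, 56.0], [511.0, 399.0, 56.0]]
top left 1 [1 0 0 0 0 0 0 0 0 0 0 0 0 0] [[500.0, 435.0, 7.0]]
top right 76 [ 4  1  1  2  1  3  2  1  2 21 14  8 10  6] [[502.0, 376.0, 6.0], [526.0, 399.0, 7.0], [498.0, 403.0, 7.0], [531.0, 386.0, 8.0]]
wrist left 9797 [   0    0    9   37    6  113  169  104  217 1401 2278 2099 1160 2204] [[535.0, 428.0, 28.0], [534.0, 427.0, 29.0], [535.0, 428.0, 29.0], [534.0, 427.0, 29.0]]
wrist right 9354 [   0    0    0    0    0   73  113   54  154 1260 2436 2406 1261 1597] [[525.0, 403.0, 51.0], [525.0, 400.0, 52.0], [525.0, 403.0, 52.0], [525.0, 400.0, 52.0]]
```

```bash
python3 - <<'E'
from h import *
for n in("wrist","side"):
    c=cam(n); P=cloud(c)*1000
    k=(abs(P[:,:,1]-416)<6)&(abs(P[:,:,0]-510)<60)&(P[:,:,2]>48)&(P[:,:,2]<260)
    q=P[k]; print(n,len(q),np.histogram(q[:,2],np.arange(40,260,10))[0]); print(q[np.argsort(q[:,2])[:5]].round().tolist())
    if n=="wrist":
        print(c["eye"])
        for v in (290,310,325,340,360,390): print(v,[P[v,u].round().tolist() for u in(250,300,320,340,380)])
E
```

```text
wrist 4559 [  17   60  108  154  280    4    4  188 1301 2179  264    0    0    0
    0    0    0    0    0    0    0]
[[511.0, 410.0, 48.0], [513.0, 411.0, 48.0], [507.0, 420.0, 48.0], [528.0, 411.0, 48.0], [510.0, 410.0, 48.0]]
[0.58183584 0.42150316 0.18737305]
290 [[521.0, 441.0, 93.0], [522.0, 423.0, 91.0], [466.0, 410.0, 0.0], [529.0, 410.0, 100.0], [526.0, 394.0, 94.0]]
310 [[531.0, 436.0, 118.0], [513.0, 423.0, 90.0], [450.0, 409.0, 0.0], [515.0, 408.0, 92.0], [536.0, 401.0, 120.0]]
325 [[532.0, 434.0, 125.0], [508.0, 422.0, 93.0], [438.0, 408.0, 1.0], [510.0, 407.0, 93.0], [535.0, 402.0, 125.0]]
340 [[532.0, 433.0, 131.0], [527.0, 422.0, 123.0], [528.0, 416.0, 124.0], [529.0, 411.0, 124.0], [535.0, 403.0, 131.0]]
360 [[535.0, 431.0, 139.0], [528.0, 421.0, 130.0], [528.0, 416.0, 130.0], [528.0, 412.0, 129.0], [537.0, 405.0, 139.0]]
390 [[535.0, 430.0, 146.0], [527.0, 421.0, 138.0], [528.0, 416.0, 138.0], [527.0, 412.0, 137.0], [538.0, 407.0, 146.0]]
side 448 [ 0 11  7 10  5  4  2  5 15 13 23  4  0 15 34 41 38 67 28 28 43]
[[505.0, 420.0, 51.0], [506.0, 419.0, 52.0], [515.0, 410.0, 52.0], [506.0, 422.0, 53.0], [516.0, 410.0, 54.0]]
```

The depth from two cameras agrees: finger tips at z ≈ 49 and palm ≈ 120 mm, while the reported TCP is 7. So the gripper really sits about 42 mm higher along the tool than reported, and servo_a is untouched. I'll correct for this: open, go down 41 mm, then grip.

Call:
carry_out:
  plan:
    - [[0, 0, 0], [0, 0, 0], 60]
    - [[0, 0, 0], [0, 0, 0], 60]
    - [[0, 0, 0], [0, 0, 0], 60]
    - [[0, 0, 15], [0, 0, 0], 60]
    - [[0, 0, 15], [0, 0, 0], 60]
    - [[0, 0, 10], [0, 0, 0], 60]
    - [[0, 0, 0], [0, 0, 0], 60]

```text
time_s: 5.68
tcp_pos: [0.515, 0.414, -0.0348]
ee_rot: [0.999, 0.045, -0.001, 0.001]
contact_force: [-0.7, 0.2, -0.1]
gripper_width: 0.0599
gripper_force: 0.0
```

Call:
carry_out:
  plan:
    - [[0, 0, 0], [0, 0, 0], 10]
    - [[0, 0, 0], [0, 0, 0], 10]
    - [[0, 0, 0], [0, 0, 0], 10]
    - [[0, 0, 0], [0, 0, 0], 10]
    - [[0, 0, 0], [0, 0, 0], 10]

```text
time_s: 6.3
tcp_pos: [0.517, 0.4155, -0.0319]
ee_rot: [0.999, 0.045, 0.001, -0.0]
contact_force: [-0.5, 0.6, 4.0]
gripper_width: 0.0193
gripper_force: 39.4
```

Gripped: 19.3 mm, 39 N. Lift and carry to the +y bay of the blue tray.

Call:
carry_out:
  plan:
    - [[0, 0, -20], [0, 0, 0], 10]
    - [[0, 0, -40], [0, 0, 0], 10]
    - [[0, 0, -30], [0, 0, 7], 10]
    - [[0, 0, 0], [0, 0, 7], 10]
    - [[25, 50, 0], [0, 0, 0], 10]
    - [[25, 50, 0], [0, 0, 0], 10]
    - [[25, 50, 0], [0, 0, 0], 10]
    - [[24, 49, 0], [0, 0, 0], 10]

```text
time_s: 7.3
tcp_pos: [0.5838, 0.2015, 0.0584]
ee_rot: [0.997, -0.077, 0.0, -0.0]
contact_force: [0.5, 0.5, -0.8]
gripper_width: 0.0191
gripper_force: 39.2
```

Call:
carry_out:
  plan:
    - [[24, 50, 0], [0, 0, 0], 10]
    - [[24, 49, 0], [0, 0, 0], 10]
    - [[24, 49, 0], [0, 0, 0], 10]
    - [[0, 0, 0], [0, 0, 0], 10]
    - [[0, 0, 0], [0, 0, 0], 10]

```text
time_s: 7.92
tcp_pos: [0.6315, 0.0458, 0.0578]
ee_rot: [0.997, -0.078, -0.0, -0.0]
contact_force: [-0.4, -0.4, -0.8]
gripper_width: 0.0194
gripper_force: 39.3
```

```bash
python3 - <<'E'
from h import *
to(631,46,-28,-99)
c=cam("wrist","w3"); P=cloud(c)*1000; z=P[:,:,2]
hsv=cv2.cvtColor(c["img"],cv2.COLOR_RGB2HSV); H,S,V=cv2.split(hsv)
k=((H>100)&(H<125)&(S>100)&(z<25)).astype(np.uint8)
n,l,st,ce=cv2.connectedComponentsWithStats(k)
k=np.isin(l,[i for i in range(1,n) if st[i,4]>150]); v,u=np.nonzero(k); print(rect(plane(c,np.c_[u,v],.01)[:,:2]))
s=sense(); print(s["gripper_width"],s["gripper_force"])
s=cam("side");cv2.imwrite("pics/s3.png",cv2.resize(s["img"][100:250,200:370,::-1],None,fx=4,fy=4))
P=cloud(s)*1000
k=(abs(P[:,:,0]-631)<60)&(abs(P[:,:,1]-46)<35)&(P[:,:,2]>20)&(P[:,:,2]<300); print(np.percentile(P[k][:,2],[0,1,2,5]))
E
```

```text
t 7.92 psi -98.9 tilt [-0.     0.001 -1.   ] turn 0.1 q6 after 103.2 turn then shift [-0.5 -0.1 85.8]
[626.    6.2 171.2  98.   80.7]
0.019421138700745362 39.290642738342285
[ 90.45449935  95.31619076  99.81880578 108.93120116]
```

View pics/w3.png

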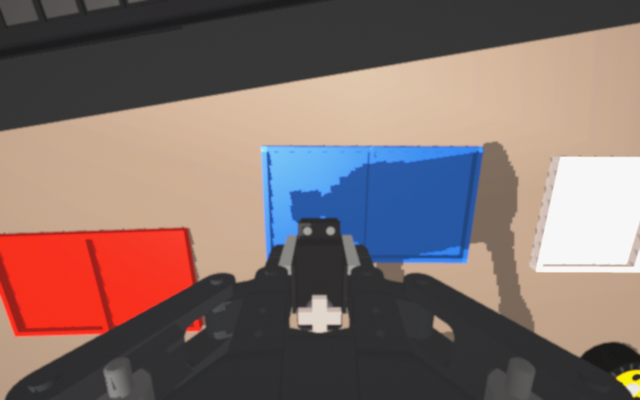

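Servo_a is held upright at (320,270) over the left bay, and the tray position is confirmed. I'll lower it gently.

Call:
carry_out:
  plan:
    - [[0, 0, 30], [0, 0, 0], 10]
    - [[0, 0, 30], [0, 0, 0], 10]
    - [[0, 0, 15], [0, 0, 0], 10]
    - [[0, 0, 6], [0, 0, 0], 10]
    - [[0, 0, 3], [0, 0, 0], 10]
    - [[0, 0, 1], [0, 0, 0], 10]
    - [[0, 0, 1], [0, 0, 0], 10]
    - [[0, 0, 0.5], [0, 0, 0], 10]

```text
time_s: 9.02
tcp_pos: [0.6322, 0.0457, -0.0287]
ee_rot: [0.997, -0.077, 0.0, -0.0]
contact_force: [-0.1, -0.4, -0.0]
gripper_width: 0.0192
gripper_force: 39.3
```

Call:
carry_out:
  plan:
    - [[0, 0, 0.5], [0, 0, 0], 10]
    - [[0, 0, 0], [0, 0, 0], 10]

```text
time_s: 9.28
tcp_pos: [0.6321, 0.0457, -0.0289]
ee_rot: [0.997, -0.077, 0.0, 0.0]
contact_force: [-2.7, -0.3, 4.7]
gripper_width: 0.0195
gripper_force: 39.9
```

Call:
carry_out:
  plan:
    - [[0, 0, 0.5], [0, 0, 0], 10]
    - [[0, 0, 0], [0, 0, 0], 10]

```text
time_s: 9.52
tcp_pos: [0.6321, 0.0457, -0.0289]
ee_rot: [0.997, -0.077, 0.0, 0.0]
contact_force: [-3.1, -0.7, 8.0]
gripper_width: 0.0192
gripper_force: 40.6
```

Call:
carry_out:
  plan:
    - [[0, 0, 0.5], [0, 0, 0], 10]
    - [[0, 0, 0], [0, 0, 0], 10]

```text
time_s: 9.78
tcp_pos: [0.6322, 0.0457, -0.0289]
ee_rot: [0.997, -0.077, 0.0, 0.0]
contact_force: [-5.8, -0.5, 12.0]
gripper_width: 0.0197
gripper_force: 40.9
```

It's on the floor (12 N). Release, lift, hover over servo_b and measure with the wrist camera.

Call:
carry_out:
  plan:
    - [[0, 0, -1], [0, 0, 0], 20]
    - [[0, 0, 0], [0, 0, 0], 40]
    - [[0, 0, 0], [0, 0, 0], 40]
    - [[0, 0, -30], [0, 0, 0], 40]
    - [[0, 0, -60], [0, 0, 0], 60]
    - [[0, 0, -10], [0, 0, -10], 60]
    - [[-46, 13, 0], [0, 0, -1], 60]
    - [[-46, 13, 0], [0, 0, 0], 60]

```text
time_s: 10.78
tcp_pos: [0.5398, 0.017, 0.0702]
ee_rot: [1.0, 0.019, 0.0, 0.0]
contact_force: [-0.1, 0.4, 0.6]
gripper_width: 0.0602
gripper_force: 0.0
```

Call:
carry_out:
  plan:
    - [[-46, 13, 0], [0, 0, 0], 60]
    - [[-46, 13, 0], [0, 0, 0], 60]
    - [[0, 0, 0], [0, 0, 0], 60]
    - [[0, 0, 0], [0, 0, 0], 60]

```text
time_s: 11.28
tcp_pos: [0.4504, -0.0122, 0.0706]
ee_rot: [1.0, 0.018, 0.001, -0.0]
contact_force: [0.1, -0.6, -0.7]
gripper_width: 0.0599
gripper_force: 0.0
```

```bash
cat >> h.py <<'E'
def top(c,x,y,z0,z1,zp,r=60):
    """rectangle round the surface between heights z0..z1 near x,y (mm)"""
    P=cloud(c)*1000; k=(P[:,:,2]>z0)&(P[:,:,2]<z1)&(np.hypot(P[:,:,0]-x,P[:,:,1]-y)<r)
    n,l,st,ce=cv2.connectedComponentsWithStats(k.astype(np.uint8)); k=l==1+st[1:,4].argmax()
    v,u=np.nonzero(k); Q=plane(c,np.c_[u,v],zp/1000)[:,:2]; return rect(Q),len(u)
E
python3 - <<'E'
from h import *
c=cam("wrist"); r,n=top(c,449,-13,34,41,38); print(r,n); to(r[0],r[1],-33,-88)
t=cam("top","t4")
print("servo_a placed",top(t,631,47,34,47,41)); P=cloud(t)*1000
E
```

```text
[447.1 -12.2  40.3  19.4   1.5] 829
t 11.32 psi -87.9 tilt [ 0.002  0.    -1.   ] turn 0.1 q6 after 86.4 turn then shift [-3.800e+00 -1.000e-01  1.038e+02]
servo_a placed (array([629.6,  46.2,  51.6,  20.1,  -9.1]), 119)
```

Call:
carry_out:
  plan:
    - [[-3, 0, 40], [0, 0, 0], 60]
    - [[0, 0, 40], [0, 0, 0], 60]
    - [[0, 0, 18], [0, 0, 0], 50]
    - [[0, 0, 6], [0, 0, 0], 40]
    - [[0, 0, 0], [0, 0, 0], 10]
    - [[0, 0, 0], [0, 0, 0], 10]
    - [[0, 0, 0], [0, 0, 0], 10]
    - [[0, 0, 0], [0, 0, 0], 10]

```text
time_s: 12.38
tcp_pos: [0.447, -0.0124, -0.0331]
ee_rot: [1.0, 0.018, 0.001, 0.0]
contact_force: [-0.2, 0.1, -0.4]
gripper_width: 0.0196
gripper_force: 40.3
```

Call:
carry_out:
  plan:
    - [[0, 0, 0], [0, 0, 0], 10]
    - [[0, 0, 0], [0, 0, 0], 10]

```text
time_s: 12.62
tcp_pos: [0.4468, -0.0124, -0.0333]
ee_rot: [1.0, 0.018, 0.0, 0.0]
contact_force: [-0.4, -0.2, 2.9]
gripper_width: 0.0197
gripper_force: 40.7
```

Call:
carry_out:
  plan:
    - [[0, 0, -20], [0, 0, 0], 10]
    - [[0, 0, -40], [0, 0, 0], 10]
    - [[0, 0, -30], [0, 0, 10], 10]
    - [[0, 0, 0], [0, 0, 1], 10]
    - [[43, -1, 0], [0, 0, 0], 10]
    - [[43, -1, 0], [0, 0, 0], 10]
    - [[43, -1, 0], [0, 0, 0], 10]
    - [[43, -1, 0], [0, 0, 0], 10]

```text
time_s: 13.62
tcp_pos: [0.617, -0.035, 0.054]
ee_rot: [0.997, -0.076, -0.002, -0.0]
contact_force: [0.6, -0.2, -0.5]
gripper_width: 0.0194
gripper_force: 40.4
```

Call:
carry_out:
  plan:
    - [[0, 0, 0], [0, 0, 0], 10]
    - [[0, 0, 0], [0, 0, 0], 10]

```text
time_s: 13.88
tcp_pos: [0.6151, -0.0347, 0.0542]
ee_rot: [0.997, -0.077, -0.002, -0.0]
contact_force: [-0.5, 0.3, 0.1]
gripper_width: 0.0192
gripper_force: 40.4
```

```bash
python3 - <<'E'
from h import *
to(619,-35,-30,-99.2); s=sense(); print(s["gripper_width"],s["gripper_force"])
E
```

```text
t 13.88 psi -98.8 tilt [-0.004  0.    -1.   ] turn 0.4 q6 after 96.0 turn then shift [ 3.9 -0.4 84.2]
0.019193597232331293 40.39734184741974
```

Call:
carry_out:
  plan:
    - [[3, 0, 30], [0, 0, 0], 10]
    - [[0, 0, 30], [0, 0, 0], 10]
    - [[0, 0, 12], [0, 0, 0], 10]
    - [[0, 0, 6], [0, 0, 0], 10]
    - [[0, 0, 2], [0, 0, 0], 10]
    - [[0, 0, 1], [0, 0, 0], 10]
    - [[0, 0, 0.5], [0, 0, 0], 10]
    - [[0, 0, 0], [0, 0, 0], 10]

```text
time_s: 14.88
tcp_pos: [0.6205, -0.0354, -0.0247]
ee_rot: [0.997, -0.077, 0.0, 0.0]
contact_force: [0.1, 0.5, -0.5]
gripper_width: 0.0196
gripper_force: 40.4
```

Call:
carry_out:
  plan:
    - [[0, 0, 0.5], [0, 0, 0], 10]
    - [[0, 0, 0], [0, 0, 0], 10]

```text
time_s: 15.12
tcp_pos: [0.62, -0.0354, -0.0257]
ee_rot: [0.997, -0.077, -0.0, 0.0]
contact_force: [-0.8, 0.1, -0.8]
gripper_width: 0.0195
gripper_force: 40.4
```

Call:
carry_out:
  plan:
    - [[0, 0, 0.5], [0, 0, 0], 10]
    - [[0, 0, 0], [0, 0, 0], 10]

```text
time_s: 15.38
tcp_pos: [0.6199, -0.0354, -0.0263]
ee_rot: [0.997, -0.077, -0.0, -0.0]
contact_force: [-0.2, 0.4, -0.2]
gripper_width: 0.0193
gripper_force: 40.4
```

Still about 3 mm to go.

Call:
carry_out:
  plan:
    - [[0, 0, 1], [0, 0, 0], 10]
    - [[0, 0, 1], [0, 0, 0], 10]
    - [[0, 0, 0], [0, 0, 0], 10]

```text
time_s: 15.75
tcp_pos: [0.6199, -0.0354, -0.0284]
ee_rot: [0.997, -0.077, -0.0, 0.0]
contact_force: [-0.5, -1.0, -0.7]
gripper_width: 0.0195
gripper_force: 40.4
```

Call:
carry_out:
  plan:
    - [[0, 0, 1], [0, 0, 0], 10]
    - [[0, 0, 0], [0, 0, 0], 10]

```text
time_s: 16.0
tcp_pos: [0.6199, -0.0354, -0.0293]
ee_rot: [0.997, -0.077, -0.0, -0.0]
contact_force: [0.1, 0.2, -0.9]
gripper_width: 0.0195
gripper_force: 40.4
```

Call:
carry_out:
  plan:
    - [[0, 0, 0.5], [0, 0, 0], 10]
    - [[0, 0, 0], [0, 0, 0], 10]

```text
time_s: 16.25
tcp_pos: [0.62, -0.0354, -0.0297]
ee_rot: [0.997, -0.077, -0.0, -0.0]
contact_force: [-0.1, 0.4, -0.9]
gripper_width: 0.0197
gripper_force: 40.4
```

Call:
carry_out:
  plan:
    - [[0, 0, 0.6], [0, 0, 0], 10]
    - [[0, 0, 0], [0, 0, 0], 10]

```text
time_s: 16.5
tcp_pos: [0.6201, -0.0354, -0.0303]
ee_rot: [0.997, -0.077, 0.0, 0.0]
contact_force: [0.1, -0.0, -0.3]
gripper_width: 0.0196
gripper_force: 40.5
```

Call:
carry_out:
  plan:
    - [[0, 0, 0.6], [0, 0, 0], 10]
    - [[0, 0, 0], [0, 0, 0], 10]

```text
time_s: 16.75
tcp_pos: [0.6201, -0.0354, -0.0303]
ee_rot: [0.997, -0.077, 0.0, 0.0]
contact_force: [-2.2, 0.0, 4.8]
gripper_width: 0.0192
gripper_force: 41.1
```

Contact came exactly 3 mm above the grip height. Release and go on to battery_a.

Call:
carry_out:
  plan:
    - [[0, 0, -0.6], [0, 0, 0], 20]
    - [[0, 0, 0], [0, 0, 0], 40]
    - [[0, 0, 0], [0, 0, 0], 40]
    - [[0, 0, -30], [0, 0, 0], 40]
    - [[0, 0, -60], [0, 0, -10], 60]
    - [[0, 0, -10], [0, 0, -10], 60]
    - [[0, 0, 0], [0, 0, -10], 60]
    - [[-36, 41, 0], [0, 0, -0.5], 60]

```text
time_s: 17.75
tcp_pos: [0.6028, -0.0847, 0.0704]
ee_rot: [0.982, 0.191, 0.001, 0.0]
contact_force: [-0.3, -1.0, 0.2]
gripper_width: 0.0603
gripper_force: 0.0
```

Call:
carry_out:
  plan:
    - [[-36, 41, 0], [0, 0, 0], 60]
    - [[-36, 41, 0], [0, 0, 0], 60]
    - [[-36, 41, 0], [0, 0, 0], 60]
    - [[-36, 41, 0], [0, 0, 0], 60]
    - [[-37, 42, 0], [0, 0, 0], 60]
    - [[-37, 42, 0], [0, 0, 0], 60]
    - [[0, 0, 0], [0, 0, 0], 60]
    - [[0, 0, 0], [0, 0, 0], 60]

```text
time_s: 18.75
tcp_pos: [0.4897, -0.3972, 0.0693]
ee_rot: [0.982, 0.187, -0.0, -0.0]
contact_force: [0.7, -0.2, 0.1]
gripper_width: 0.0602
gripper_force: 0.0
```

```bash
python3 - <<'E'
from h import *
c=cam("wrist","w5"); r,n=top(c,492,-400,20,29,25); print(r,n); to(r[0],r[1],-36,r[4]-90)
P=cloud(c)*1000
t=cam("top","t5"); print("servo_b placed",top(t,619,-35,34,47,41)); print("servo_a",top(t,631,47,34,47,41))
E
```

```text
[ 492.7 -401.    59.2   32.1   21.6] 2852
t 18.8 psi -68.4 tilt [-0.     0.001 -1.   ] turn 0.0 q6 after 29.3 turn then shift [  0.9   5.2 105.3]
servo_b placed (array([618.1, -34.7,  53.6,  19.6,  -9.8]), 107)
servo_a (array([629.3,  46.3,  53.3,  20.1,  -9.1]), 119)
```

View pics/w5.png

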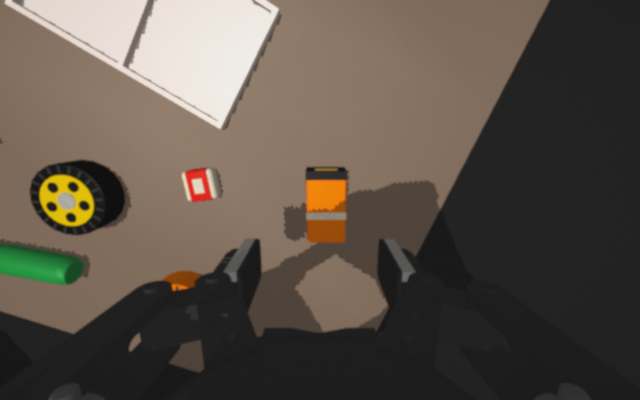

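Wrist view: battery_a (one band) at (326,205), square between the fingers, with the orange wheel at (183,282) well clear. Grip it.

Call:
carry_out:
  plan:
    - [[1, 5, 40], [0, 0, 0], 60]
    - [[0, 0, 40], [0, 0, 0], 60]
    - [[0, 0, 20], [0, 0, 0], 60]
    - [[0, 0, 6], [0, 0, 0], 60]
    - [[0, 0, 0], [0, 0, 0], 20]
    - [[0, 0, 0], [0, 0, 0], 20]
    - [[0, 0, 0], [0, 0, 0], 20]
    - [[0, 0, 0], [0, 0, 0], 20]
  squeeze: 50

```text
time_s: 19.85
tcp_pos: [0.494, -0.4029, -0.0345]
ee_rot: [0.982, 0.187, 0.001, 0.001]
contact_force: [1.0, 0.4, 5.3]
gripper_width: 0.0311
gripper_force: 51.0
```

Call:
carry_out:
  plan:
    - [[0, 0, 0], [0, 0, 0], 20]
    - [[0, 0, 0], [0, 0, 0], 20]

```text
time_s: 20.1
tcp_pos: [0.494, -0.4029, -0.0345]
ee_rot: [0.982, 0.187, 0.001, 0.001]
contact_force: [-0.5, -0.1, 6.9]
gripper_width: 0.0312
gripper_force: 51.0
```

Call:
carry_out:
  plan:
    - [[0, 0, -20], [0, 0, 0], 20]
    - [[0, 0, -40], [0, 0, 0], 20]
    - [[0, 0, -40], [0, 0, 9.6], 20]
    - [[0, 0, 0], [0, 0, 9.6], 20]
    - [[0, 0, 0], [0, 0, 9.6], 20]
    - [[0, -50, 0], [0, 0, 0], 20]
    - [[0, -55, 0], [0, 0, 0], 20]
    - [[0, -55, 0], [0, 0, 0], 20]

```text
time_s: 21.1
tcp_pos: [0.5125, -0.2417, 0.0645]
ee_rot: [0.998, -0.063, 0.0, 0.0]
contact_force: [0.9, 1.1, -1.0]
gripper_width: 0.0311
gripper_force: 50.3
```

Call:
carry_out:
  plan:
    - [[2, -55, 0], [0, 0, 0], 20]
    - [[2, -55, 0], [0, 0, 0], 20]
    - [[2, -55, 0], [0, 0, 0], 20]
    - [[2, -55, 0], [0, 0, 0], 20]
    - [[2, -55, 0], [0, 0, 0], 20]
    - [[2, -55, 0], [0, 0, 0], 20]
    - [[2, -55, 0], [0, 0, 0], 20]
    - [[2, -55, 0], [0, 0, 0], 20]

```text
time_s: 22.1
tcp_pos: [0.5836, 0.1932, 0.0647]
ee_rot: [0.998, -0.063, 0.0, 0.0]
contact_force: [0.2, -0.3, -0.8]
gripper_width: 0.0313
gripper_force: 50.3
```

Call:
carry_out:
  plan:
    - [[0, -10, 0], [0, 0, 0], 20]
    - [[0, 0, 0], [0, 0, 0], 20]
    - [[0, 0, 0], [0, 0, 0], 20]

```text
time_s: 22.48
tcp_pos: [0.5844, 0.2, 0.0637]
ee_rot: [0.998, -0.063, -0.0, 0.0]
contact_force: [-0.1, -1.1, -0.5]
gripper_width: 0.031
gripper_force: 50.3
```

```bash
python3 - <<'E'
from h import *
to(586,209,-31,-97.1)
c=cam("wrist"); P=cloud(c)*1000; z=P[:,:,2]
hsv=cv2.cvtColor(c["img"],cv2.COLOR_RGB2HSV); H,S,V=cv2.split(hsv)
k=(((H<5)|(H>175))&(S>120)&(z<25)).astype(np.uint8)
n,l,st,ce=cv2.connectedComponentsWithStats(k)
k=np.isin(l,[i for i in range(1,n) if st[i,4]>150]); v,u=np.nonzero(k); print(rect(plane(c,np.c_[u,v],.01)[:,:2]))
s=sense(); print(s["gripper_width"],s["gripper_force"])
cv2.imwrite("pics/w6.png",c["img"][:,:,::-1])
E
```

```text
t 22.48 psi -97.2 tilt [-0.001 -0.001 -1.   ] turn -0.1 q6 after 116.7 turn then shift [ 0.5 -9.2 94.7]
[591.8 252.8 171.8  98.3  83. ]
0.03102836789355561 50.290160179138184
```

View pics/w6.png

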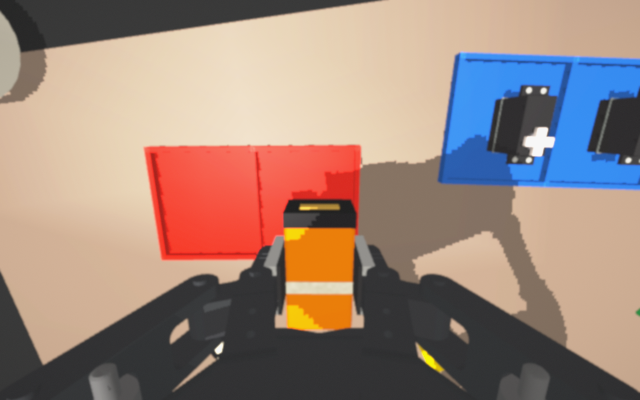

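Battery_a is held flat. Both servos stand upright in the blue bays. Red tray is confirmed at (592,253), yaw 83. Lower it into the -y bay.

Call:
carry_out:
  plan:
    - [[1, -11, 20], [0, 0, 0], 20]
    - [[0, 0, 40], [0, 0, 0], 20]
    - [[0, 0, 20], [0, 0, 0], 20]
    - [[0, 0, 8], [0, 0, 0], 20]
    - [[0, 0, 3], [0, 0, 0], 20]
    - [[0, 0, 2], [0, 0, 0], 20]
    - [[0, 0, 1], [0, 0, 0], 20]
    - [[0, 0, 0], [0, 0, 0], 20]

```text
time_s: 23.52
tcp_pos: [0.5877, 0.2124, -0.0296]
ee_rot: [0.998, -0.063, 0.001, -0.0]
contact_force: [0.2, -0.2, -0.7]
gripper_width: 0.031
gripper_force: 50.3
```

Call:
carry_out:
  plan:
    - [[0, 0, 0.7], [0, 0, 0], 20]
    - [[0, 0, 0], [0, 0, 0], 20]

```text
time_s: 23.78
tcp_pos: [0.5872, 0.2123, -0.0309]
ee_rot: [0.998, -0.063, 0.0, -0.0]
contact_force: [0.5, 0.6, -0.2]
gripper_width: 0.0307
gripper_force: 50.3
```

Call:
carry_out:
  plan:
    - [[0, 0, 0.7], [0, 0, 0], 20]
    - [[0, 0, 0], [0, 0, 0], 20]

```text
time_s: 24.02
tcp_pos: [0.5873, 0.2123, -0.0315]
ee_rot: [0.998, -0.063, 0.0, -0.0]
contact_force: [-0.7, -0.7, 1.3]
gripper_width: 0.0312
gripper_force: 50.5
```

Call:
carry_out:
  plan:
    - [[0, 0, 0.6], [0, 0, 0], 20]
    - [[0, 0, 0], [0, 0, 0], 20]

```text
time_s: 24.28
tcp_pos: [0.5873, 0.2123, -0.0315]
ee_rot: [0.998, -0.063, 0.0, 0.0]
contact_force: [-3.3, -0.2, 4.6]
gripper_width: 0.0312
gripper_force: 51.2
```

Call:
carry_out:
  plan:
    - [[0, 0, -0.6], [0, 0, 0], 32]
    - [[0, 0, 0], [0, 0, 0], 44]
    - [[0, 0, 0], [0, 0, 0], 44]
    - [[0, 0, -30], [0, 0, 0], 44]
    - [[0, 0, -60], [0, 0, -10.5], 60]
    - [[0, 0, -10], [0, 0, -10.5], 60]
    - [[0, 0, 0], [0, 0, -10.5], 60]
    - [[0, 0, 0], [0, 0, -10.5], 60]

```text
time_s: 25.28
tcp_pos: [0.5874, 0.2123, 0.0688]
ee_rot: [0.953, 0.302, 0.0, 0.0]
contact_force: [-0.5, 0.8, 0.1]
gripper_width: 0.0602
gripper_force: 0.0
```

Call:
carry_out:
  plan:
    - [[0, 0, 0], [0, 0, -10.5], 60]
    - [[0, 0, 0], [0, 0, -10.5], 60]
    - [[0, 0, 0], [0, 0, -10.5], 60]
    - [[0, 0, 0], [0, 0, -10.5], 60]
    - [[0, 0, 0], [0, 0, -10.5], 60]
    - [[0, 0, 0], [0, 0, -10.5], 60]
    - [[0, 0, 0], [0, 0, -10.5], 60]
    - [[0, 0, 0], [0, 0, -10.5], 60]

```text
time_s: 26.28
tcp_pos: [0.5871, 0.2122, 0.0681]
ee_rot: [0.506, 0.862, -0.0, -0.0]
contact_force: [0.4, 0.6, -0.3]
gripper_width: 0.06
gripper_force: 0.0
```

Call:
carry_out:
  plan:
    - [[20, -37, 0], [0, 0, -1], 60]
    - [[20, -37, 0], [0, 0, 0], 60]
    - [[20, -37, 0], [0, 0, 0], 60]
    - [[20, -37, 0], [0, 0, 0], 60]
    - [[0, 0, 0], [0, 0, 0], 60]
    - [[0, 0, 0], [0, 0, 0], 60]

```text
time_s: 27.02
tcp_pos: [0.4199, 0.2092, 0.0688]
ee_rot: [0.501, 0.865, 0.001, 0.001]
contact_force: [0.2, -0.2, -0.7]
gripper_width: 0.06
gripper_force: 0.0
```

```bash
python3 - <<'E'
from h import *
c=cam("wrist"); r,n=top(c,416,207,20,29,25); print(r,n); to(r[0],r[1],-36,r[4]+90)
t=cam("top"); print("battery_a",top(t,587,212,20,36,28))
E
```

```text
[414.9 208.7  61.3  32.2 -59.5] 2912
t 27.07 psi 29.8 tilt [ 0.002  0.001 -1.   ] turn -0.7 q6 after -3.8 turn then shift [  2.4  -5.  104.9]
battery_a (array([586.3, 212. ,  61.6,  33.5,  -7.3]), 286)
```

Call:
carry_out:
  plan:
    - [[2, -5, 40], [0, 0, -0.7], 60]
    - [[0, 0, 40], [0, 0, 0], 60]
    - [[0, 0, 18], [0, 0, 0], 60]
    - [[0, 0, 6], [0, 0, 0], 60]
    - [[0, 0, 0], [0, 0, 0], 20]
    - [[0, 0, 0], [0, 0, 0], 20]
    - [[0, 0, 0], [0, 0, 0], 20]
    - [[0, 0, 0], [0, 0, 0], 20]

```text
time_s: 28.12
tcp_pos: [0.4148, 0.2085, -0.0347]
ee_rot: [0.496, 0.868, 0.001, 0.001]
contact_force: [0.3, -0.9, 3.3]
gripper_width: 0.031
gripper_force: 50.5
```

Call:
carry_out:
  plan:
    - [[0, 0, 0], [0, 0, 0], 20]
    - [[0, 0, 0], [0, 0, 0], 20]

```text
time_s: 28.38
tcp_pos: [0.4148, 0.2085, -0.0347]
ee_rot: [0.496, 0.868, 0.001, 0.001]
contact_force: [0.1, -0.3, 6.7]
gripper_width: 0.0307
gripper_force: 50.8
```

Call:
carry_out:
  plan:
    - [[0, 0, -20], [0, 0, 0], 20]
    - [[0, 0, -40], [0, 0, 0], 20]
    - [[0, 0, -40], [0, 0, -10.5], 20]
    - [[0, 0, 0], [0, 0, -10.5], 20]
    - [[0, 0, 0], [0, 0, -10.5], 20]
    - [[0, 0, 0], [0, 0, -10.5], 20]
    - [[0, 0, 0], [0, 0, -10.5], 20]
    - [[-42, 27, 0], [0, 0, 0], 20]

```text
time_s: 29.38
tcp_pos: [0.4545, 0.228, 0.0625]
ee_rot: [0.06, 0.998, -0.001, -0.003]
contact_force: [0.1, -0.0, 0.4]
gripper_width: 0.031
gripper_force: 50.0
```

Call:
carry_out:
  plan:
    - [[-43, 27, 0], [0, 0, 0], 20]
    - [[-43, 27, 0], [0, 0, 0], 20]
    - [[-42, 27, 0], [0, 0, 0], 20]
    - [[0, 0, 0], [0, 0, 0], 20]
    - [[0, 0, 0], [0, 0, 0], 20]

```text
time_s: 30.0
tcp_pos: [0.5942, 0.294, 0.063]
ee_rot: [0.061, 0.998, -0.001, -0.001]
contact_force: [-0.2, -0.2, -0.7]
gripper_width: 0.0307
gripper_force: 50.0
```

```bash
python3 - <<'E'
from h import *
to(597,294.5,-31.7,83); s=sense(); print(s["gripper_width"],s["gripper_force"])
E
```

```text
t 30.0 psi 83.0 tilt [-0.003 -0.001 -1.   ] turn 0.0 q6 after -56.7 turn then shift [-2.8  0.8 94.7]
0.03072592843705889 50.02078592777252
```

Call:
carry_out:
  plan:
    - [[-3, 1, 20], [0, 0, 0], 20]
    - [[0, 0, 40], [0, 0, 0], 20]
    - [[0, 0, 20], [0, 0, 0], 20]
    - [[0, 0, 8], [0, 0, 0], 20]
    - [[0, 0, 3], [0, 0, 0], 20]
    - [[0, 0, 2], [0, 0, 0], 20]
    - [[0, 0, 0], [0, 0, 0], 20]
    - [[0, 0, 0], [0, 0, 0], 20]

```text
time_s: 31.0
tcp_pos: [0.5993, 0.2955, -0.0278]
ee_rot: [0.061, 0.998, 0.0, 0.001]
contact_force: [0.8, -0.4, -0.0]
gripper_width: 0.0312
gripper_force: 50.0
```

Call:
carry_out:
  plan:
    - [[0, 0, 0.7], [0, 0, 0], 20]
    - [[0, 0, 0], [0, 0, 0], 20]

```text
time_s: 31.25
tcp_pos: [0.5987, 0.2952, -0.0293]
ee_rot: [0.061, 0.998, 0.0, 0.0]
contact_force: [0.4, -1.2, -1.0]
gripper_width: 0.031
gripper_force: 50.0
```

Call:
carry_out:
  plan:
    - [[0, 0, 0.7], [0, 0, 0], 20]
    - [[0, 0, 0], [0, 0, 0], 20]

```text
time_s: 31.5
tcp_pos: [0.5985, 0.2952, -0.0303]
ee_rot: [0.061, 0.998, -0.0, -0.0]
contact_force: [0.4, 0.0, -1.1]
gripper_width: 0.031
gripper_force: 50.0
```

Call:
carry_out:
  plan:
    - [[0, 0, 1], [0, 0, 0], 20]
    - [[0, 0, 0], [0, 0, 0], 20]

```text
time_s: 31.75
tcp_pos: [0.5985, 0.2952, -0.0313]
ee_rot: [0.061, 0.998, -0.0, -0.0]
contact_force: [-0.4, 0.1, -0.6]
gripper_width: 0.0304
gripper_force: 50.0
```

Call:
carry_out:
  plan:
    - [[0, 0, 0.6], [0, 0, 0], 20]
    - [[0, 0, 0], [0, 0, 0], 20]

```text
time_s: 32.0
tcp_pos: [0.5987, 0.2953, -0.0316]
ee_rot: [0.061, 0.998, 0.0, 0.0]
contact_force: [-0.3, -0.8, -0.2]
gripper_width: 0.0311
gripper_force: 50.1
```

Call:
carry_out:
  plan:
    - [[0, 0, 0.5], [0, 0, 0], 20]
    - [[0, 0, 0], [0, 0, 0], 20]

```text
time_s: 32.25
tcp_pos: [0.5987, 0.2953, -0.0316]
ee_rot: [0.061, 0.998, 0.0, 0.0]
contact_force: [-2.8, -1.0, 5.1]
gripper_width: 0.0311
gripper_force: 50.8
```

Battery_b is down. Release it and go to the wheel.

Call:
carry_out:
  plan:
    - [[0, 0, -0.6], [0, 0, 0], 32]
    - [[0, 0, 0], [0, 0, 0], 44]
    - [[0, 0, 0], [0, 0, 0], 44]
    - [[0, 0, -30], [0, 0, 0], 44]
    - [[0, 0, -60], [0, 0, 10], 60]
    - [[0, 0, -10], [0, 0, 10], 85]
    - [[0, 0, 0], [0, 0, 10], 85]
    - [[0, 0, 0], [0, 0, 10], 85]

```text
time_s: 33.25
tcp_pos: [0.5989, 0.2953, 0.0688]
ee_rot: [0.401, 0.916, 0.0, 0.0]
contact_force: [-0.7, -0.1, -0.6]
gripper_width: 0.085
gripper_force: 0.0
```

Call:
carry_out:
  plan:
    - [[0, 0, 0], [0, 0, 10], 85]
    - [[-32, -42, 0], [0, 0, 0], 85]
    - [[-32, -42, 0], [0, 0, 0], 85]
    - [[-32, -42, 0], [0, 0, 0], 85]
    - [[-32, -42, 0], [0, 0, 0], 85]
    - [[-32, -42, 0], [0, 0, 0], 85]
    - [[-32, -42, 0], [0, 0, 0], 85]
    - [[-32, -42, 0], [0, 0, 0], 85]

```text
time_s: 34.25
tcp_pos: [0.4736, -0.0543, 0.0686]
ee_rot: [0.477, 0.879, 0.0, 0.0]
contact_force: [0.3, -0.7, 0.3]
gripper_width: 0.0848
gripper_force: 0.0
```

Call:
carry_out:
  plan:
    - [[-32, -42, 0], [0, 0, 0], 85]
    - [[-32, -42, 0], [0, 0, 0], 85]
    - [[-34, -44, 0], [0, 0, 0], 85]
    - [[0, 0, 0], [0, 0, 0], 85]
    - [[0, 0, 0], [0, 0, 0], 85]

```text
time_s: 34.88
tcp_pos: [0.4201, -0.2047, 0.0683]
ee_rot: [0.478, 0.879, 0.0, -0.0]
contact_force: [0.3, 0.9, 0.6]
gripper_width: 0.0848
gripper_force: 0.0
```

```bash
python3 - <<'E'
from h import *
c=cam("wrist","w7"); P=cloud(c)*1000
k=(np.hypot(P[:,:,0]-422,P[:,:,1]+206)<60)&(P[:,:,2]>21)&(P[:,:,2]<31); v,u=np.nonzero(k)
Q=(plane(c,np.c_[u,v],.026)[:,:2]*1000).astype(np.float32); (x,y),r=cv2.minEnclosingCircle(Q); print("wheel",x,y,r,len(u),np.median(P[k][:,2])); to(x,y,-36,33)
q=P[(P[:,:,2]<200)&(np.hypot(P[:,:,0]-1000*sense()["tcp_pos"][0],P[:,:,1]-1000*sense()["tcp_pos"][1])<60)&(P[:,:,2]>60)]; print("tips z",np.percentile(q[:,2],[0,1,3]))
hsv=cv2.cvtColor(c["img"],cv2.COLOR_RGB2HSV); H,S,V=cv2.split(hsv); m=k&(H>20)&(H<35)&(S>150); v,u=np.nonzero(m); print("hub",plane(c,[[u.mean(),v.mean()]],.026)*1000)
t=cam("top","t7"); print("battery_b",top(t,599,295,20,36,28)); print("battery_a",top(t,587,212,20,36,28))
E
```

```text
wheel 422.1579895019531 -207.1318817138672 29.855365753173828 4104 25.943811811397655
t 34.92 psi 33.0 tilt [-0.     0.001 -1.   ] turn 0.0 q6 after -59.1 turn then shift [ -3.6  -0.2 104.3]
tips z [117.69072046 124.08039171 130.11292156]
hub [[ 422.4947435  -206.81936004   26.        ]]
battery_b (array([599.9, 294.3,  61.6,  34.3,  -6.8]), 286)
battery_a (array([586.1, 212.2,  61.7,  32.9,  -8.1]), 284)
```

View pics/w7.png

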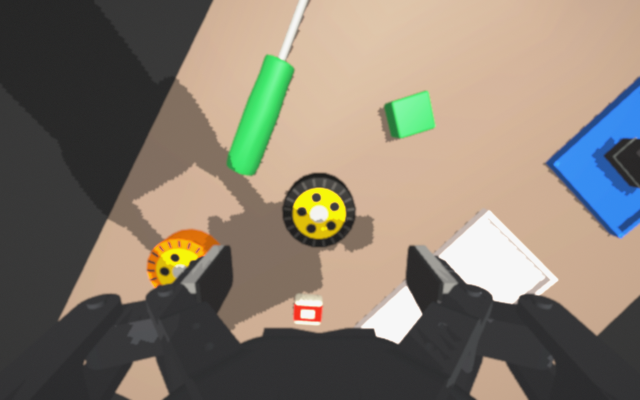

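Wrist view: the yellow-hub wheel at (319,210) is centred between the fingers. The orange wheel (180,265) and screwdriver (258,120) are clear of them. Grip it.

Call:
carry_out:
  plan:
    - [[-3, 0, 40], [0, 0, 0], 85]
    - [[0, 0, 40], [0, 0, 0], 85]
    - [[0, 0, 18], [0, 0, 0], 85]
    - [[0, 0, 8], [0, 0, 0], 85]
    - [[0, 0, 0], [0, 0, 0], 50]
    - [[0, 0, 0], [0, 0, 0], 50]
    - [[0, 0, 0], [0, 0, 0], 50]
    - [[0, 0, 0], [0, 0, 0], 50]
  squeeze: 40

```text
time_s: 35.98
tcp_pos: [0.423, -0.2077, -0.0366]
ee_rot: [0.477, 0.879, 0.0, 0.001]
contact_force: [-0.4, 1.4, 3.6]
gripper_width: 0.059
gripper_force: 43.3
```

Call:
carry_out:
  plan:
    - [[0, 0, 0], [0, 0, 0], 50]
    - [[0, 0, 0], [0, 0, 0], 50]

```text
time_s: 36.22
tcp_pos: [0.423, -0.2077, -0.0366]
ee_rot: [0.477, 0.879, 0.0, 0.001]
contact_force: [0.0, 1.5, 6.0]
gripper_width: 0.0588
gripper_force: 43.5
```

Call:
carry_out:
  plan:
    - [[0, 0, -20], [0, 0, 0], 50]
    - [[0, 0, -40], [0, 0, 0], 50]
    - [[0, 0, -40], [0, 0, 0], 50]
    - [[-17, 38, 0], [0, 0, 0], 50]
    - [[-17, 38, 0], [0, 0, 0], 50]
    - [[-17, 38, 0], [0, 0, 0], 50]
    - [[-17, 38, 0], [0, 0, 0], 50]
    - [[0, 0, 0], [0, 0, 0], 50]

```text
time_s: 37.22
tcp_pos: [0.5889, -0.1811, 0.0622]
ee_rot: [0.476, 0.879, 0.0, 0.001]
contact_force: [-0.1, 0.1, -1.1]
gripper_width: 0.0586
gripper_force: 43.2
```

Call:
carry_out:
  plan:
    - [[0, 0, 0], [0, 0, 0], 50]

```text
time_s: 37.35
tcp_pos: [0.5852, -0.1812, 0.0615]
ee_rot: [0.477, 0.879, -0.0, -0.001]
contact_force: [-0.5, -1.2, -0.8]
gripper_width: 0.0588
gripper_force: 43.2
```

```bash
python3 - <<'E'
from h import *
to(587,-182,-33.6,33); s=sense(); print(s["gripper_width"],s["gripper_force"])
c=cam("wrist","w8")
E
```

```text
t 37.35 psi 33.0 tilt [-0.002  0.    -1.   ] turn 0.0 q6 after -50.2 turn then shift [-1.6  1.1 95.1]
0.058837252008634766 43.15625488758087
```

View pics/w8.png

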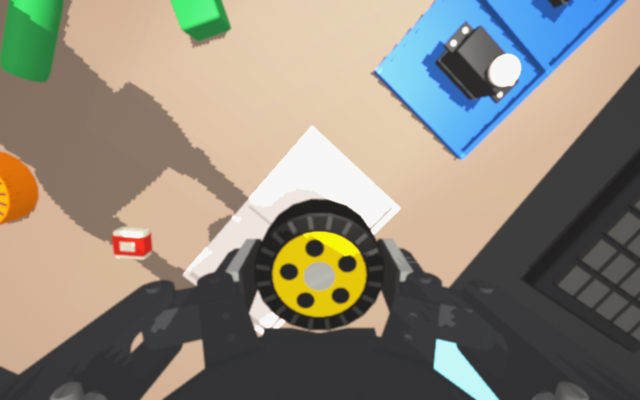

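```bash
python3 - <<'E'
from h import *
c=cam("wrist"); print((plane(c,[[312,126],[400,208],[249,206]],.01)*1000).round(1))
E
```

```text
[[ 546.2 -129.9   10. ]
 [ 642.8 -145.5   10. ]
 [ 537.1 -212.3   10. ]]
```

Tray corners agree within 1.5 mm. Lower the wheel.

Call:
carry_out:
  plan:
    - [[-1, 2, 20], [0, 0, 0], 50]
    - [[0, 0, 40], [0, 0, 0], 50]
    - [[0, 0, 20], [0, 0, 0], 50]
    - [[0, 0, 8], [0, 0, 0], 50]
    - [[0, 0, 3], [0, 0, 0], 50]
    - [[0, 0, 1.5], [0, 0, 0], 50]
    - [[0, 0, 0], [0, 0, 0], 50]
    - [[0, 0, 0], [0, 0, 0], 50]

```text
time_s: 38.45
tcp_pos: [0.5893, -0.1814, -0.0293]
ee_rot: [0.477, 0.879, 0.0, 0.001]
contact_force: [-0.5, -0.1, -0.9]
gripper_width: 0.0586
gripper_force: 43.2
```

Call:
carry_out:
  plan:
    - [[0, 0, 0.7], [0, 0, 0], 50]
    - [[0, 0, 0], [0, 0, 0], 50]

```text
time_s: 38.7
tcp_pos: [0.5887, -0.1812, -0.0307]
ee_rot: [0.477, 0.879, 0.0, 0.0]
contact_force: [-0.3, -0.6, 0.3]
gripper_width: 0.0587
gripper_force: 43.2
```

Call:
carry_out:
  plan:
    - [[0, 0, 0.7], [0, 0, 0], 50]
    - [[0, 0, 0], [0, 0, 0], 50]

```text
time_s: 38.95
tcp_pos: [0.5885, -0.1811, -0.0316]
ee_rot: [0.477, 0.879, -0.0, -0.0]
contact_force: [0.6, -0.5, -0.2]
gripper_width: 0.0591
gripper_force: 43.2
```

Call:
carry_out:
  plan:
    - [[0, 0, 0.8], [0, 0, 0], 50]
    - [[0, 0, 0], [0, 0, 0], 50]

```text
time_s: 39.2
tcp_pos: [0.5885, -0.1811, -0.0325]
ee_rot: [0.477, 0.879, -0.0, -0.0]
contact_force: [-0.1, 0.8, 0.1]
gripper_width: 0.0589
gripper_force: 43.2
```

Call:
carry_out:
  plan:
    - [[0, 0, 0.6], [0, 0, 0], 50]
    - [[0, 0, 0], [0, 0, 0], 50]

```text
time_s: 39.45
tcp_pos: [0.5886, -0.1812, -0.033]
ee_rot: [0.477, 0.879, -0.0, -0.0]
contact_force: [-0.2, 0.7, -0.2]
gripper_width: 0.0587
gripper_force: 43.2
```

Call:
carry_out:
  plan:
    - [[0, 0, 0.6], [0, 0, 0], 50]
    - [[0, 0, 0], [0, 0, 0], 50]

```text
time_s: 39.7
tcp_pos: [0.5887, -0.1812, -0.0335]
ee_rot: [0.477, 0.879, 0.0, 0.0]
contact_force: [-0.3, 0.5, 0.7]
gripper_width: 0.0583
gripper_force: 43.3
```

Call:
carry_out:
  plan:
    - [[0, 0, 0.6], [0, 0, 0], 50]
    - [[0, 0, 0], [0, 0, 0], 50]

```text
time_s: 39.95
tcp_pos: [0.5887, -0.1812, -0.0336]
ee_rot: [0.477, 0.879, 0.0, -0.0]
contact_force: [-2.3, 0.5, 4.9]
gripper_width: 0.0586
gripper_force: 43.7
```

Call:
carry_out:
  plan:
    - [[0, 0, -0.6], [0, 0, 0], 60]
    - [[0, 0, 0], [0, 0, 0], 70]
    - [[0, 0, 0], [0, 0, 0], 70]
    - [[0, 0, -15], [0, 0, 0], 70]
    - [[0, 0, -50], [0, 0, 0], 70]
    - [[0, 0, -50], [0, 0, 0], 70]
    - [[0, 0, -40], [0, 0, 0], 70]
    - [[15, -40, -30], [0, 0, 0], 70]

```text
time_s: 40.95
tcp_pos: [0.5499, -0.1909, 0.1557]
ee_rot: [0.476, 0.879, 0.001, 0.003]
contact_force: [-0.3, -0.8, -0.6]
gripper_width: 0.0703
gripper_force: 0.0
```

Call:
carry_out:
  plan:
    - [[15, -40, 0], [0, 0, 0], 70]
    - [[15, -40, 0], [0, 0, 0], 70]
    - [[0, 0, 0], [0, 0, 0], 70]
    - [[0, 0, 0], [0, 0, 0], 70]

```text
time_s: 41.45
tcp_pos: [0.4643, -0.2091, 0.1526]
ee_rot: [0.477, 0.879, 0.0, 0.001]
contact_force: [1.1, 0.0, 0.0]
gripper_width: 0.07
gripper_force: 0.0
```

```bash
python3 - <<'E'
from h import *
t=cam("top")
for n,a in {"servo_a":(630,46,34,47,38),"servo_b":(618,-35,34,47,38),"batt_a":(587,212,20,36,28),"batt_b":(599,295,20,36,28),"wheel":(588,-181,20,36,29),"yellow":(435,109,20,36,28),"green":(440,-105,20,36,28)}.items():
    P=cloud(t)*1000; k=(np.hypot(P[:,:,0]-a[0],P[:,:,1]-a[1])<12); print(n,top(t,*a,r=38),"z",np.nanmedian(P[k][:,2]).round(1))
cv2.imwrite("pics/t9.png",cv2.resize(t["img"][105:300,120:520,::-1],None,fx=2,fy=2))
E
```

```text
servo_a (array([629.8,  46.7,  52.9,  19.7,  -9.1]), 114) z 42.0
servo_b (array([617.4, -34.5,  47.9,  19.6,  -9.7]), 87) z 42.0
batt_a (array([586. , 211.8,  61.8,  33.9,  -8.3]), 288) z 28.4
batt_b (array([599.9, 294.4,  61.7,  34.2,  -7.1]), 288) z 28.2
wheel (array([ 589.2, -180.8,   59.9,   56.9,  -32.3]), 398) z 29.6
yellow (array([434.9, 108.5,  28.1,  28. , -71.9]), 118) z 28.0
green (array([ 440.1, -105.6,   27.7,   27.4,  -43.7]), 118) z 27.7
```

View pics/t9.png

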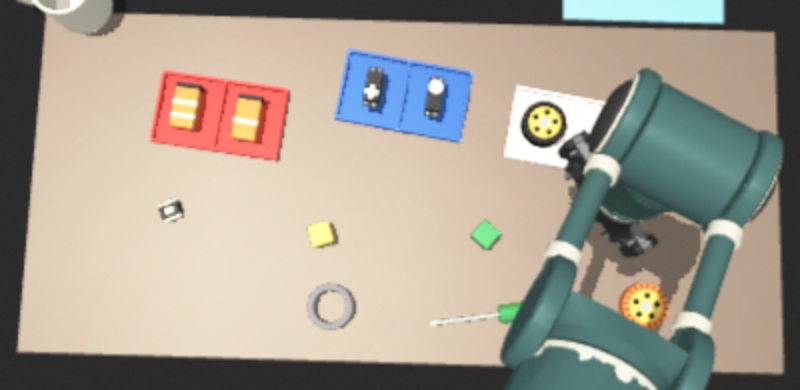

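The picture shows one battery per red bay (185,107 and 248,118), one servo per blue bay (373,90 and 435,97), and the wheel in the white tray (543,123). All heights are right, the blocks haven't moved and the arm is clear, so I'll hand in.

```bash
python3 -c "
from plant import *
print(job_done())"
```

```text
the job is handed in; nothing more can be done
None
```

The job is done and handed in at about 41 s: the servos are in the blue tray and the batteries in the red, one per bay, the wheel is in the white tray, all flat and the same way up, and both toy blocks are where they were.

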